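# Move the braked caddy clear of the waste trap

## Robot

A 6-joint arm with a two-finger parallel gripper is mounted at the origin on the work surface. World frame = base frame: x ahead of the robot, y to its left, z up, the work surface at z = 0. Lengths are in mm, angles in rad, forces in N, time in s.
With the tool pointing down it reaches from about 325 to 900 mm from the base axis. Payload 6.1 kg.
Tool frame: the origin (TCP) lies between the finger pads; the fingertips stand 11 mm ahead of it and the grasp point (between the pads) lies 8 mm behind it; z points along the fingers, y is the line along which they close (so a half turn about z gives the same grasp; the last joint's range is limited). The gripper opens to 87 mm and grips with 3 to 60 N. Pads are 19 mm wide; open, the fingers measure 117 mm over their backs; the gripper's body (75 mm by 190 mm) begins 51 mm behind the grasp point.
Start: joints at [1.206, 0.22, 1.526, -0, 1.395, -0.126], TCP at [147.834, 607.257, 233.538] pointing down, gripper open.
Joint ranges: [-2.98, 2.98], [-0.91, 2.08], [0.09, 2.57], [-1.24, 4.39], [0.2, 2.65], [-2.68, 2.68]. Speed limits (rad/s): [2.57, 2.57, 3.01, 3.14, 3.14, 3.14].

## Interface

Orientations are given as a unit quaternion [w, x, y, z].
In Python, from rig import status, cams, ticket gives the robot as it stands.
- The arm moves only by the tool servo_tool, never from a script. Its argument "series" is a list of rows, each a list of 7 numbers: the turn, a rotation vector about the world's x, y, z in degrees, then the shift along the world's x, y, z in mm, then the finger opening in mm, from 0 to 87. A call has exactly 10 rows; each row is the pose to reach, as a shift and turn from the pose commanded when the call began; what a row does not reach only later rows make up. A row lasts 1/12 s, in which the tool goes at most 41.7 mm and 7.16 degrees, less where a joint would pass 70% of its speed; a pose out of reach is approached as far as the arm can. A call with a gripper value outside its range is refused whole. The fingers move at their own pace and stop on an object; the grip force is fixed at half the most. Time passes only in rows, so rows that repeat a pose let the fingers close, or fill a call up. It gives the time, the measured TCP pose, the force, the opening and the grip force at its end, in the units of the state.
- status.get_state(): the state, without advancing time (a new reading comes with each control period).
- cams.get_image(name): name is "side" or "top"; returns (picture, depth): 420x560x3 uint8, red, green, blue; 420x560 float32, mm along the optical axis (not along the pixel's ray), 0 where there is no reading.
- cams.camera_model(name): a dict with "fov_y" (degrees; the focal length in pixels is half the picture's height over the tangent of half this angle, whatever the lens; pixels are square), "cx", "cy" (the principal point, pixels), "k1" (the pictures are not rectified: a ray, as slopes to the right and down, at radius r is drawn at 1 + k1 r^2 times it, then the intrinsics apply), "R" (3x3) and "t" (3): a world point X has camera coordinates R X + t. Camera axes: x right, y down, z forward; pixel columns grow to the right and rows downward; lengths in mm; the calibration is good to about 2 mm. A picture is of the moment at which its call begins. camera_model takes no time and is no camera call.
- ticket.finish_job(): hands the job in; it is judged then, once.
The state is a dict: "time": time; "joint_pos": joint angles; "dq": joint speeds; "effort": joint torques, N m; "position": TCP position; "tcp_rot": TCP orientation; "wrist_force": force on the tool from outside, world axes, zero at the start; "moment": the same for the moment, N m; "opening": opening from 0.0 (shut) to 1.0 (fully open); "gripper_force": force on a finger pad.
Only numpy, scipy, OpenCV 4.12 (cv2) and the standard library are available. Lean on these libraries where they do the work, as an engineer would, in place of code of your own. Each camera call takes 0.05 s, during which the arm holds its last target. There are 200 camera calls.

## Task

I need the space in front of the white waste trap. Put the grey tile brush that lies on the runner into the blue basin, flick the caddy's red brake pedal right up, roll the caddy fully home against the end stop in front of the blue water filter, and press the pedal fully down again to lock it there. Keep the spray bottle standing in the caddy, and leave the basin, plunger, mug and cleaner bottle where they are.

Things in the scene. Friction and masses are not known exactly. Their poses are not given: they have to be found in the camera images.
- track: The runner: a flat plate fixed on the tray, 160 x 590 x 8 mm (x, y, z of its own frame). Origin: centre of its underside. The caddy rolls along its y axis. Rubber end stops (34 mm high) have their inner faces at y = +-280 mm. A lock strip with cross rungs every 19 mm (to 14 mm above the tray, x = -72 to -98 mm) runs along the robot's side, with gaps at the middle and at both homes
- caddy: White wheeled caddy, 120 (x) by 180 mm (y), 0.7 kg; it can only roll along the runner's y axis. Origin: 8 mm above the tray under its centre; axes as the runner's. Floor 38, rim 72 mm above the origin; end walls with outer faces at y = +-90 mm reach from 10 mm to the rim. Rolls with 1 to 2 N when the pedal is up, held (3 to 5 mm play) when it is down. Starts at the runner's middle, locked
- brake (a joint): Angle of the red brake pedal (rad): 0 = pressed fully down, locked (its pin stands between two rungs of the lock strip); 0.50 = flicked fully up. The pin is clear of the rungs above about 0.25. It stays where it is left; moving it takes 3 to 5 N at the toe
- pedal_hinge (a point): Centre of the pedal's hinge on the caddy's long -x side (the side towards the robot): 66 mm from the caddy's centre in -x, 20 mm above the caddy's origin. The hinge line runs along the runner's y axis
- pedal_toe (a point): Centre of the red pedal's round outer edge (radius 5 mm, 52 mm long along y). Pedal down: 86 mm out (runner's -x) from the hinge and 30 mm above it, with 50 mm free space beneath and nothing beside it; pedal up: 61 mm out, 68 mm above. The pedal plate (50 mm wide along y, 6 mm thick) runs straight from the toe inwards to a line 30 mm out and 20 mm above the hinge (pedal down)
- filter: Water filter standing behind one end of the runner: blue ribbed bowl of radius 50 mm with a white cap, 176 mm tall, fixed. Origin: centre of its underside. It and the trap may have changed places
- filter_bay (a point): Point over the runner in front of the filter (150 mm from it in its -x), 30 mm above the tray: the middle of the caddy stands here (horizontally) when it is home against the stop
- trap: White plastic waste trap with a steel flange on top, behind the other end of the runner, radius 40 mm, 202 mm tall, fixed. Origin: centre of its underside
- brush: Grey nylon tile brush, 165 mm long (x), lying bristles down on the runner across the way to the filter's end, 0.12 kg. Origin: centre of its underside; the handle (26 mm wide, 16 mm thick) points to its -x, the head (42 mm wide, 18 mm thick, on 22 mm of stiff bristles, from x = -5 to 82 mm) to its +x; total height 40 mm. Its mass centre is at about x = 30 mm
- brush_head (a point): Middle of the brush's head block, 30 mm ahead (+x) of the brush's origin and 31 mm above its underside; the head is 42 mm wide (y) here
- basin: Blue plastic round basin, empty, open on top: rim radius 110 mm, foot radius 90 mm, 75 mm high, wall 3 mm, inner floor 5 mm above its origin (centre of its underside). It and the clear box may have changed places
- clearbox: Clear plastic box with shut hinged lid, 116 x 166 x 64 mm, fixed. Origin: centre of its underside
- spray: Capped green spray bottle standing loose in the caddy, radius 33 mm, 195 mm tall, 0.3 kg. Origin: centre of its underside; its z axis points up the bottle. A low block of scouring pads (below the rim) is fixed in the caddy beside it
- plunger: Plunger: black rubber cup of radius 56 mm with an upright steel handle, 200 mm tall, standing loose. Origin: centre of its underside. Plunger, mug and cleaner may have changed places
- mug: Red plastic mug, radius 46 mm, 100 mm tall, with a handle at its +y, standing loose. Origin: centre of its underside
- cleaner: White cleaner bottle with blue cap, radius 34 mm, 190 mm tall, standing loose. Origin: centre of its underside
Things that resemble listed ones, but are neither listed nor needed, are in the scene too. Leave any purple look-alike of the spray alone.

How it is judged:
By the outcome, as a careful person would: the job done as asked, in the order asked, and still so for the second after the job is handed in, with the robot touching nothing.
It also fails if it takes over 70 s, if anything falls off the work surface, if the arm or the gripper's body presses on something with over 40 N, if the wrist force passes 120 N, or if a joint passes its speed limit or range.

## Working session

There is one attempt and no reset: what is moved stays moved. The work goes in short steps, Python scripts to look and compute and a tool call to move; the robot and the scene stay as the last step left them, time stands still between calls to the robot, and variables do not carry over. Pictures are saved under pics/ and viewed, at most 10 in all, crops included, and the job is handed in when it is done.

Besides the shell and the picture viewer there is one more tool, called after "Call:" as name([rows], argument=value, ...), one row to a line, values as JSON. servo_tool: Moves the arm, as the interface text tells. Its arguments: {"type":"object","properties":{"series":{"type":"array"}},"required":["series"]}

```bash
mkdir -p pics; ls
cat > h.py <<'E'
import numpy as np, cv2
from rig import status, cams, ticket
def grab(n,save=None):
    im,d=cams.get_image(n); im=np.array(im); d=np.array(d)
    if save: cv2.imwrite('pics/'+save,im[:,:,::-1])
    return im,d
def cloud(n,d):
    m=cams.camera_model(n); H,W=d.shape
    f=H/2/np.tan(np.radians(m['fov_y'])/2)
    K=np.array([[f,0,m['cx']],[0,f,m['cy']],[0,0,1.]])
    v,u=np.mgrid[:H,:W]
    p=cv2.undistortPoints(np.stack([u,v],-1).reshape(-1,1,2).astype(float),K,np.array([m['k1'],0,0,0.])).reshape(H,W,2)
    c=np.dstack([p*d[...,None],d])
    P=(c-np.array(m['t']))@np.array(m['R'])
    P[d<=0]=np.nan
    return P
E
python3 - <<'E'
from h import *
s=status.get_state();print(s['time'],s['position'],s['tcp_rot'])
for n in('top','side'):
    im,d=grab(n,n+'0.png'); np.savez(n+'0',im=im,P=cloud(n,d))
    m=cams.camera_model(n); print(n,-np.array(m['R']).T@m['t'],m['fov_y'],m['k1'])
E
```

```text
pics
0.0 [147.62268906 606.68158567 232.4177733 ] [-2.42600025e-04  1.19106309e-01  9.92881006e-01 -9.67536726e-04]
top [ 315.10408385   -3.53572326 1477.06015994] 43.22932446312625 -0.10256442469864292
side [ -68.71965706 -725.1619379   850.80960956] 52.89574425530499 -0.07388615217864977
```

View pics/top0.png

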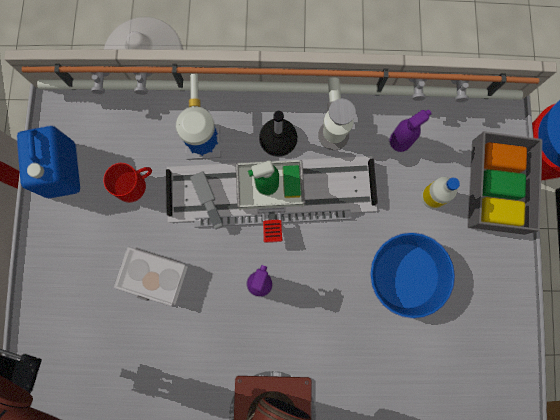

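View pics/side0.png

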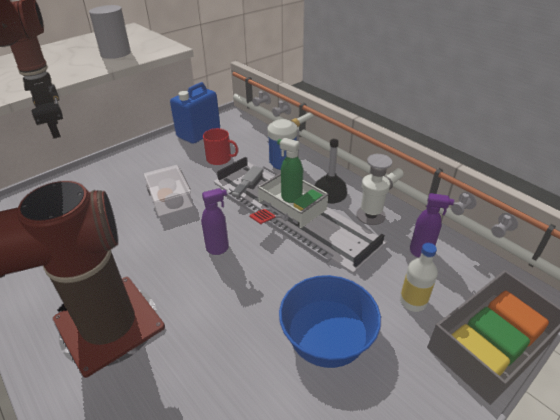

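Top view: the filter (blue bowl, white cap) is at (197,127), at the +y end, and the trap is at (338,120). The brush is at (207,198), the caddy at (270,183), the red pedal at (272,231), the basin at (413,275), and a purple look-alike at (260,282). The side view agrees.

Run:
```python
from h import *
z=np.load('top0.npz');im=z['im'];P=z['P'];hsv=cv2.cvtColor(im,cv2.COLOR_RGB2HSV).astype(int)
v,u=np.mgrid[:420,:560]
def rep(n,m):
    m=m&np.isfinite(P[...,2]);Q=P[m]
    c,s,a=cv2.minAreaRect(Q[:,:2].astype(np.float32))
    print(n,m.sum(),'med',np.median(Q,0).round(1),'rect',np.round(c,1),np.round(s,1),round(a,1),'z',np.percentile(Q[:,2],[2,50,98]).round(1))
    return Q
def win(a,b,c,d): return (u>=a)&(u<b)&(v>=c)&(v<d)
X,Y,Z=[P[...,i] for i in range(3)]
rep('pedal',win(255,290,215,250)&(hsv[...,1]>150)&((hsv[...,0]<10)|(hsv[...,0]>170)))
Q=rep('basinrim',win(360,465,225,325)&(Z>65)&(Z<85))
print(cv2.minEnclosingCircle(Q[:,:2].astype(np.float32)))
b=rep('brush',win(185,225,165,235)&(Z>28)&(Z<55))
rep('caddyrim',win(225,315,150,215)&(Z>68)&(Z<90))
rep('stopL',win(155,180,160,225)&(Z>28)&(Z<42)); rep('stopR',win(360,385,150,220)&(Z>28)&(Z<42))
rep('plate',win(165,375,160,225)&(Z>5)&(Z<12))
rep('filtercap',win(170,220,100,150)&(Z>160)&(Z<185))
rep('purple',win(240,280,260,300)&(Z>60)); rep('spray',win(245,285,155,200)&(Z>120)); rep('plunger',win(255,300,105,160)&(Z>15));rep('mug',win(100,155,155,205)&(Z>60)); rep('cleaner',win(420,465,170,210)&(Z>40))
rep('trap',win(320,360,95,145)&(Z>150))
big=cv2.resize(im[140:260,155:325],None,fx=4.5,fy=4.5,interpolation=cv2.INTER_CUBIC);cv2.imwrite('pics/c.png',big[:,:,::-1])
```

```text
pedal 361 med [491.2  11.3  57.5] rect [493.8  11.3] [66.  48.8] 5.8 z [47.8 57.5 66.7]
basinrim 990 med [ 376.5 -378.8   73.4] rect [ 379.2 -363.5] [221.9 225.2] 1.2 z [65.4 73.4 80.6]
((379.2865295410156, -363.07904052734375), 114.08966064453125)
brush 746 med [582.6 195.9  47.8] rect [571.9 192.9] [165.7  42. ] 25.0 z [40.6 47.8 53.7]
caddyrim 1089 med [618.5 -28.5  79.5] rect [616.2  21.7] [122.2 182.2] 4.6 z [70.  79.5 86.2]
stopL 145 med [593.  301.4  38.4] rect [594.2 303.1] [129.5  13.9] 4.5 z [28.8 38.4 41.7]
stopR 158 med [ 634.7 -264.5   38.7] rect [ 638.8 -266.2] [130.5  14.1] 5.0 z [28.4 38.7 41.9]
plate 5403 med [603.9 -76.    8.5] rect [607.2  22. ] [186.1 598.6] 1.3 z [ 5.2  8.5 11.8]
filtercap 1085 med [749.3 219.3 172.2] rect [756.6 216.8] [ 97.8 107.8] 58.7 z [160.8 172.2 180.9]
purple 571 med [347.9  37.5 186.8] rect [347.4  39.9] [65.1 69.6] 33.0 z [106.4 186.8 199.2]
spray 646 med [607.5  30.9 196. ] rect [611.4  32.2] [51.7 75.6] 26.6 z [127.3 196.  245.4]
plunger 1176 med [756.7   2.2  49.7] rect [762.6   3.2] [106.3 102.6] 89.3 z [ 18.4  49.7 201.8]
mug 502 med [622.7 417.7  86.1] rect [613.2 412.5] [115.8  92.2] 87.5 z [ 61.6  86.1 104.6]
cleaner 767 med [ 594.5 -428.8  126.7] rect [ 600.7 -437. ] [67.6 61.2] 28.2 z [ 46.3 126.7 192.7]
trap 566 med [ 781.2 -159.1  202. ] rect [ 781.3 -158.9] [67.2 68.6] 61.0 z [196.3 202.  207.6]
```

View pics/c.png

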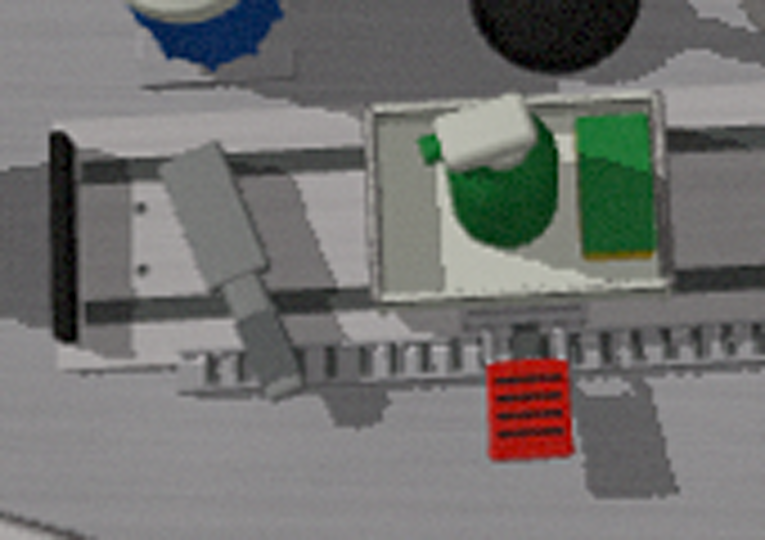

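Call:
servo_tool([
  [0, 0, 4, 29, -26, 0, 87],
  [0, 0, 8, 58, -52, 0, 87],
  [0, 0, 12, 87, -78, 0, 87],
  [0, 0, 16, 116, -104, 0, 87],
  [0, 0, 20, 145, -130, 0, 87],
  [0, 0, 24, 174, -156, 0, 87],
  [0, 0, 28, 203, -182, 0, 87],
  [0, 0, 32, 232, -208, 0, 87],
  [0, 0, 36, 261, -234, 0, 87],
  [0, 0, 39, 290, -260, 0, 87],
])

```text
time: 0.93
position: [438.7, 345.6, 233.2]
tcp_rot: [-0.0, -0.221, 0.975, -0.0]
wrist_force: [-0.4, 1.4, 0.4]
opening: 1.0
gripper_force: 0.0
```

Call:
servo_tool([
  [0, 0, 0, 29, -26, 0, 87],
  [0, 0, 0, 58, -52, -5, 87],
  [0, 0, 0, 87, -78, -15, 87],
  [0, 0, 0, 116, -104, -30, 87],
  [0, 0, 0, 140, -128, -50, 87],
  [0, 0, 0, 153, -140, -75, 87],
  [0, 0, 0, 157, -144, -100, 87],
  [0, 0, 0, 157, -144, -120, 87],
  [0, 0, 0, 157, -144, -130, 87],
  [0, 0, 0, 157, -144, -130, 87],
])

```text
time: 1.77
position: [592.4, 202.6, 99.8]
tcp_rot: [-0.003, -0.219, 0.976, 0.0]
wrist_force: [-1.0, 0.3, -0.3]
opening: 1.003
gripper_force: 0.0
```

Run:
```python
from h import *
s=status.get_state();print(s['time'],s['position'],s['tcp_rot'],s['joint_pos'],s['wrist_force'])
im,d=grab('top');np.savez('top1',im=im,P=cloud('top',d))
im2,d2=grab('side')
a=cv2.resize(im[100:300,130:400],None,fx=1.9,fy=1.9);b=cv2.resize(im2,(507,380))
c=np.hstack([a[:380,:390],b[:, :410]]);cv2.imwrite('pics/m1.png',c[:,:,::-1]);print(c.shape)
```

```text
1.7667 [592.3518764  202.61902084  99.82153805] [-3.25708903e-03 -2.18985787e-01  9.75722608e-01  8.96527230e-05] [ 2.03664554e-01  3.51369761e-01  1.62880386e+00  7.37182835e-05
  1.16793534e+00 -1.80871309e+00] [-0.97941495  0.296177   -0.28121659]
(380, 800, 3)
```

View pics/m1.png

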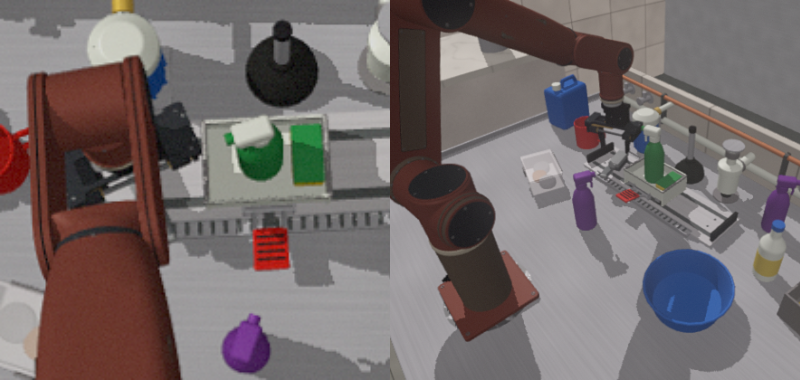

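The gripper sits over the brush head, with the forearm well clear above. I'll descend and grip.

Call:
servo_tool([
  [0, 0, 0, 0, 0, -10, 87],
  [0, 0, 0, 0, 0, -22, 87],
  [0, 0, 0, 0, 0, -35, 87],
  [0, 0, 0, 0, 0, -48, 87],
  [0, 0, 0, 0, 0, -59, 87],
  [0, 0, 0, 0, 0, -67, 87],
  [0, 0, 0, 0, 0, -72, 87],
  [0, 0, 0, 0, 0, -72, 87],
  [0, 0, 0, 0, 0, -72, 20],
  [0, 0, 0, 0, 0, -72, 20],
])

```text
time: 2.7
position: [595.4, 203.4, 32.1]
tcp_rot: [0.001, -0.219, 0.976, -0.0]
wrist_force: [0.7, -0.1, -0.1]
opening: 0.916
gripper_force: 0.0
```

Call:
servo_tool([
  [0, 0, 0, 0, 0, 0, 20],
  [0, 0, 0, 0, 0, 0, 20],
  [0, 0, 0, 0, 0, 0, 20],
  [0, 0, 0, 0, 0, 0, 20],
  [0, 0, 0, 0, 0, 0, 20],
  [0, 0, 0, 0, 0, 3, 20],
  [0, 0, 0, 0, 0, 10, 20],
  [0, 0, 0, 0, 0, 25, 20],
  [0, 0, 0, 0, 0, 45, 20],
  [0, 0, 0, 0, 0, 70, 20],
])

```text
time: 3.53
position: [593.4, 203.0, 100.9]
tcp_rot: [-0.002, -0.219, 0.976, 0.0]
wrist_force: [0.8, 0.3, -1.4]
opening: 0.48
gripper_force: 29.8
```

Call:
servo_tool([
  [0, 0, 0, 0, 0, 30, 20],
  [0, 0, 0, 0, 0, 65, 20],
  [0, 0, 0, -15, 0, 100, 20],
  [0, 0, 0, -35, -8, 130, 20],
  [0, 0, -2, -55, -28, 155, 20],
  [0, 0, -5, -75, -54, 175, 20],
  [0, 0, -9, -95, -82, 190, 20],
  [0, 0, -13, -110, -115, 200, 20],
  [0, 0, -17, -118, -150, 200, 20],
  [0, 0, -21, -125, -188, 200, 20],
])

```text
time: 4.37
position: [469.1, 14.6, 303.5]
tcp_rot: [0.002, -0.037, 0.999, -0.0]
wrist_force: [0.0, -1.2, -0.7]
opening: 0.479
gripper_force: 29.8
```

Call:
servo_tool([
  [0, 0, -4, -6, -39, 0, 20],
  [0, 0, -8, -12, -78, 0, 20],
  [0, 0, -12, -18, -117, 0, 20],
  [0, 0, -16, -25, -156, 0, 20],
  [0, 0, -20, -32, -195, 0, 20],
  [0, 0, -24, -40, -234, 0, 20],
  [0, 0, -24, -48, -273, -5, 20],
  [0, 0, -24, -56, -310, -15, 20],
  [0, 0, -24, -62, -343, -30, 20],
  [0, 0, -24, -66, -370, -50, 20],
])

```text
time: 5.2
position: [403.3, -357.9, 253.1]
tcp_rot: [0.001, 0.172, 0.985, -0.001]
wrist_force: [-0.1, -0.1, -0.4]
opening: 0.482
gripper_force: 29.8
```

Call:
servo_tool([
  [0, 0, 0, -1, -12, -30, 20],
  [0, 0, 0, -1, -17, -60, 20],
  [0, 0, 0, -1, -17, -90, 20],
  [0, 0, 0, -1, -17, -115, 20],
  [0, 0, 0, -1, -17, -140, 20],
  [0, 0, 0, -1, -17, -155, 20],
  [0, 0, 0, -1, -17, -160, 20],
  [0, 0, 0, -1, -17, -160, 20],
  [0, 0, 0, -1, -17, -160, 20],
  [0, 0, 0, -1, -17, -160, 20],
])

```text
time: 6.03
position: [403.7, -372.7, 93.4]
tcp_rot: [0.001, 0.171, 0.985, -0.001]
wrist_force: [0.9, 0.0, -0.7]
opening: 0.48
gripper_force: 29.8
```

Run:
```python
from h import *
s=status.get_state();print(s['time'],s['position'],s['tcp_rot'],s['joint_pos'],s['wrist_force'],s['gripper_force'])
im,d=grab('top')
im2,d2=grab('side')
a=cv2.resize(im[180:380,300:500],(380,380));b=cv2.resize(im2,(507,380))
c=np.hstack([a,b[:, 87:]]);cv2.imwrite('pics/m2.png',c[:,:,::-1]);print(c.shape)
```

```text
6.0333 [ 403.70081801 -372.74166295   93.42848992] [ 0.00111055  0.17085881  0.98529439 -0.00099666] [-8.89061543e-01  1.84797807e-01  1.84706692e+00 -4.68594624e-05
  1.10674383e+00 -2.11643411e+00] [ 0.86055549  0.00696425 -0.70658292] 29.771177694592552
(380, 800, 3)
```

View pics/m2.png

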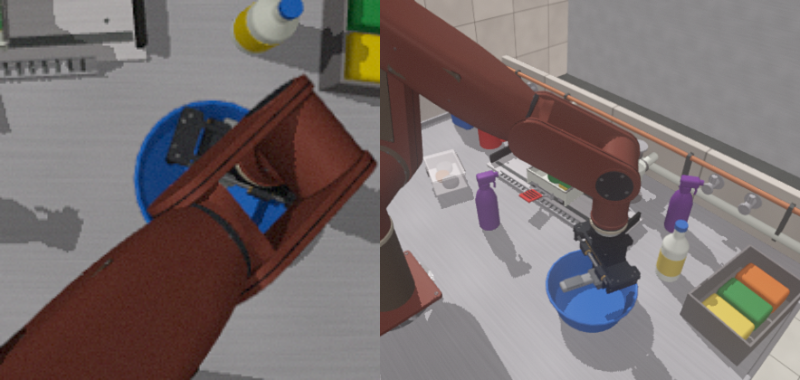

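Call:
servo_tool([
  [0, 0, 0, 0, 0, -15, 20],
  [0, 0, 0, 0, 0, -30, 20],
  [0, 0, 0, 0, 0, -43, 20],
  [0, 0, 0, 0, 0, -52, 20],
  [0, 0, 0, 0, 0, -57, 20],
  [0, 0, 0, 0, 0, -59, 20],
  [0, 0, 0, 0, 0, -59, 20],
  [0, 0, 0, 0, 0, -59, 75],
  [0, 0, 0, 0, 0, -59, 75],
  [0, 0, 0, 0, 0, -59, 75],
])

```text
time: 6.97
position: [403.4, -372.4, 33.5]
tcp_rot: [0.001, 0.171, 0.985, -0.001]
wrist_force: [-0.1, -0.2, 0.3]
opening: 0.625
gripper_force: 0.0
```

Call:
servo_tool([
  [0, 0, 0, 0, 0, 0, 75],
  [0, 0, 0, 0, 0, 0, 75],
  [0, 0, 0, 0, 0, 5, 75],
  [0, 0, 0, 0, 0, 20, 75],
  [0, 0, 0, 0, 0, 45, 75],
  [0, 0, 0, 0, 0, 80, 87],
  [0, 0, 0, 0, 0, 115, 87],
  [0, 0, 0, 0, 0, 145, 87],
  [0, 0, 3, 5, 30, 160, 87],
  [0, 0, 6, 10, 65, 165, 87],
])

```text
time: 7.8
position: [414.2, -309.3, 202.4]
tcp_rot: [0.003, 0.119, 0.993, -0.003]
wrist_force: [0.6, 0.3, 0.3]
opening: 0.994
gripper_force: 0.0
```

Call:
servo_tool([
  [0, 0, 2, 20, 20, 0, 87],
  [0, 0, 4, 38, 52, 0, 87],
  [0, 0, 6, 48, 90, 0, 87],
  [0, 0, 8, 52, 130, 0, 87],
  [0, 0, 10, 52, 170, 0, 87],
  [0, 0, 12, 52, 210, 0, 87],
  [0, 0, 14, 52, 250, 0, 87],
  [0, 0, 16, 52, 284, -5, 87],
  [0, 0, 18, 52, 308, -20, 87],
  [0, 0, 18.5, 52, 316, -45, 87],
])

```text
time: 8.63
position: [466.8, 12.3, 155.3]
tcp_rot: [0.003, -0.045, 0.999, -0.0]
wrist_force: [0.6, 0.0, -0.1]
opening: 0.999
gripper_force: 0.0
```

Call:
servo_tool([
  [0, 0, 0, 0, 0, -20, 87],
  [0, 0, 0, 0, 0, -35, 87],
  [0, 0, 0, 0, 0, -40, 87],
  [0, 0, 0, 0, 0, -40, 87],
  [0, 0, 0, 0, 0, -40, 87],
  [0, 0, 0, 0, 0, -40, 87],
  [0, 0, 0, 0, 0, -40, 87],
  [0, 0, 0, 0, 0, -40, 87],
  [0, 0, 0, 0, 0, -40, 87],
  [0, 0, 0, 0, 0, -40, 87],
])

```text
time: 9.47
position: [465.1, 9.1, 113.0]
tcp_rot: [0.0, -0.042, 0.999, -0.0]
wrist_force: [-0.4, -0.9, -0.8]
opening: 0.998
gripper_force: 0.0
```

Run:
```python
from h import *
s=status.get_state();print(s['time'],s['position'],s['tcp_rot'],s['wrist_force'])
im,d=grab('top')
im2,d2=grab('side');np.savez('side2',im=im2,P=cloud('side',d2))
a=cv2.resize(im[140:340,180:480],(390,260));b=cv2.resize(im2[140:300,150:390],(390,260))
c=np.vstack([a,b]);cv2.imwrite('pics/m3.png',c[:,:,::-1]);print(c.shape)
```

```text
9.4667 [465.12457308   9.13634291 112.97534355] [ 3.87086337e-04 -4.19487859e-02  9.99119685e-01 -6.78600743e-05] [-0.40724211 -0.85497624 -0.75905356]
(520, 390, 3)
```

View pics/m3.png

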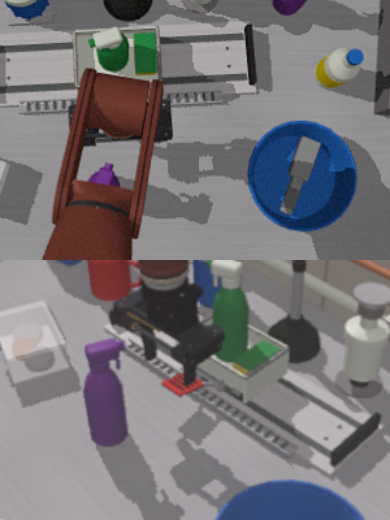

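Brush lies in the basin (~(303,165) in the crop), and the fingers straddle the pedal. Next I'll descend and grip the toe ends.

Call:
servo_tool([
  [0, 0, 0, 0, 0, -15, 87],
  [0, 0, 0, 0, 0, -30, 87],
  [0, 0, 0, 0, 0, -45, 87],
  [0, 0, 0, 0, 0, -56, 87],
  [0, 0, 0, 0, 0, -63, 87],
  [0, 0, 0, 0, 0, -63, 87],
  [0, 0, 0, 0, 0, -63, 87],
  [0, 0, 0, 0, 0, -63, 87],
  [0, 0, 0, 0, 0, -63, 87],
  [0, 0, 0, 0, 0, -63, 87],
])

```text
time: 10.4
position: [465.5, 9.2, 50.3]
tcp_rot: [0.001, -0.042, 0.999, -0.0]
wrist_force: [-0.1, -0.9, 0.3]
opening: 1.0
gripper_force: 0.0
```

Call:
servo_tool([
  [0, 0, 0, 0, 0, 0, 40],
  [0, 0, 0, 0, 0, 0, 40],
  [0, 0, 0, 0, 0, 0, 40],
  [0, 0, 0, 0, 0, 0, 40],
  [0, 0, 0, 0, 0, 0, 40],
  [0, 0, 0, 0, 0, 0, 40],
  [0, 0, 0, 0, 0, 0, 40],
  [0, 0, 0, 0, 0, 0, 40],
  [0, 0, 0, 0, 0, 0, 40],
  [0, 0, 0, 0, 0, 0, 40],
])

```text
time: 11.23
position: [464.8, 9.2, 49.5]
tcp_rot: [-0.0, -0.042, 0.999, -0.0]
wrist_force: [-0.5, 0.1, -0.5]
opening: 0.569
gripper_force: 29.9
```

Call:
servo_tool([
  [0, 0, 0, 1.5, 0, 4.5, 40],
  [0, 0, 0, 3.5, 0, 8.5, 40],
  [0, 0, 0, 5.5, 0.5, 12.5, 40],
  [0, 0, 0, 7.5, 0.5, 16.5, 40],
  [0, 0, 0, 10, 1, 20.5, 40],
  [0, 0, 0, 12.5, 1, 24, 40],
  [0, 0, 0, 15.5, 1, 27.5, 40],
  [0, 0, 0, 18.5, 1.5, 31, 40],
  [0, 0, 0, 21.5, 1.5, 34.5, 40],
  [0, 0, 0, 25, 2, 37.5, 40],
])

```text
time: 12.07
position: [489.5, 11.3, 87.1]
tcp_rot: [-0.001, -0.042, 0.999, 0.0]
wrist_force: [-3.0, -0.8, -10.9]
opening: 0.567
gripper_force: 30.0
```

Call:
servo_tool([
  [0, 0, 0, 1, 0, 1.5, 40],
  [0, 0, 0, 2, 0, 2.5, 40],
  [0, 0, 0, 2, 0, 2.5, 40],
  [0, 0, 0, 2, 0, 2.5, 40],
  [0, 0, 0, 2, 0, 2.5, 40],
  [0, 0, 0, 2, 0, 2.5, 40],
  [0, 0, 0, 2, 0, 2.5, 40],
  [0, 0, 0, 2, 0, 2.5, 40],
  [0, 0, 0, 2, 0, 2.5, 40],
  [0, 0, 0, 2, 0, 2.5, 40],
])

```text
time: 12.9
position: [489.7, 11.5, 87.6]
tcp_rot: [-0.002, -0.042, 0.999, 0.0]
wrist_force: [-0.2, -0.7, -27.1]
opening: 0.568
gripper_force: 30.0
```

Run:
```python
from h import *
s=status.get_state();print(s['time'],s['position'],s['wrist_force'],s['moment'])
im2,d2=grab('side');P=cloud('side',d2)
hsv=cv2.cvtColor(im2,cv2.COLOR_RGB2HSV).astype(int)
v,u=np.mgrid[:420,:560]
m=(u>240)&(u<330)&(v>180)&(v<240)&(hsv[...,1]>150)&((hsv[...,0]<8)|(hsv[...,0]>172))&np.isfinite(P[...,2])
Q=P[m];print(len(Q),np.percentile(Q,[2,50,98],axis=0).round(1))
# plane fit slope x-z in runner frame
a=np.radians(4.5);x=Q[:,0]*np.cos(a)+Q[:,1]*np.sin(a)
print(np.degrees(np.arctan(np.polyfit(x,Q[:,2],1)[0])))
cv2.imwrite('pics/m4.png',cv2.resize(im2[140:300,150:390],(780,520))[:,:,::-1])
```

```text
12.9 [489.66406119  11.48495167  87.56697844] [ -0.19715952  -0.71679398 -27.13682945] [-0.17476047  0.29263711 -0.00424023]
21 [[487.2  -4.5  79.5]
 [490.3  16.6  99.8]
 [514.6  33.  103.2]]
-39.530146490408036
```

View pics/m4.png

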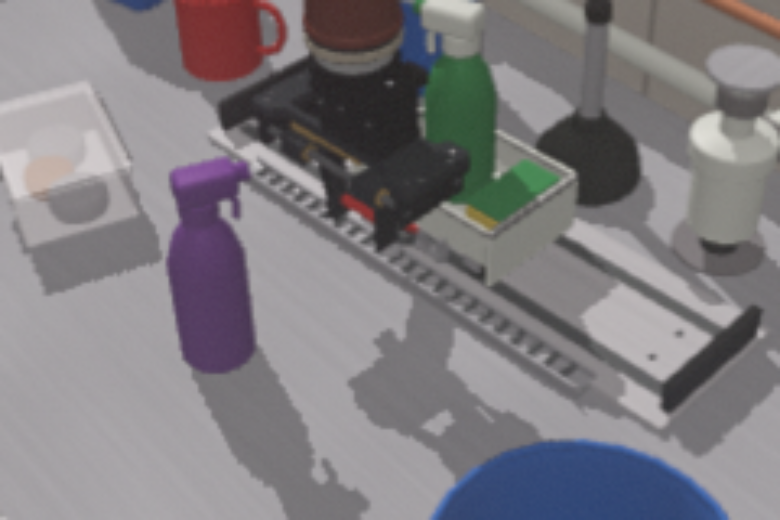

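Pedal is against its upper stop (27 N reaction, toe at z ≈ 96–100). I'll relax the preload and roll the caddy gently along the runner by the pedal.

Call:
servo_tool([
  [0, 0, 0, -1, 0, -1.5, 40],
  [0, 0, 0, -2.2, 5, -1.5, 40],
  [0, 0, 0, -3, 13, -1.5, 40],
  [0, 0, 0, -3.7, 23, -1.5, 40],
  [0, 0, 0, -4.5, 34, -1.5, 40],
  [0, 0, 0, -5.5, 46, -1.5, 40],
  [0, 0, 0, -6.5, 58, -1.5, 40],
  [0, 0, 0, -7.4, 70, -1.5, 40],
  [0, 0, 0, -8.4, 82, -1.5, 40],
  [0, 0, 0, -9.3, 94, -1.5, 40],
])

```text
time: 13.78
position: [482.3, 106.4, 87.5]
tcp_rot: [0.0, -0.042, 0.999, 0.0]
wrist_force: [3.3, -1.1, -27.1]
opening: 0.571
gripper_force: 30.0
```

Call:
servo_tool([
  [0, 0, 0, -0.9, 12, 0, 40],
  [0, 0, 0, -1.9, 24, 0, 40],
  [0, 0, 0, -2.8, 36, 0, 40],
  [0, 0, 0, -3.7, 47, 0, 40],
  [0, 0, 0, -4.4, 57, 0, 40],
  [0, 0, 0, -5.1, 65, 0, 40],
  [0, 0, 0, -5.5, 71, 0, 40],
  [0, 0, 0, -5.9, 75, 0, 40],
  [0, 0, 0, -6.1, 78, 0, 40],
  [0, 0, 0, -6.3, 80, 0, 40],
])

```text
time: 14.62
position: [476.1, 186.2, 87.5]
tcp_rot: [0.0, -0.042, 0.999, 0.0]
wrist_force: [3.9, -1.1, -25.3]
opening: 0.571
gripper_force: 30.0
```

Call:
servo_tool([
  [0, 0, 0, -0.1, 1.5, -1, 40],
  [0, 0, 0, -0.2, 3, -1, 40],
  [0, 0, 0, -0.3, 4.5, -1, 40],
  [0, 0, 0, -0.4, 6, -1, 40],
  [0, 0, 0, -0.5, 7, -1, 40],
  [0, 0, 0, -0.6, 8, -1, 40],
  [0, 0, 0, -0.7, 9, -1, 40],
  [0, 0, 0, -0.8, 10, -1, 40],
  [0, 0, 0, -0.8, 10, -1, 40],
  [0, 0, 0, -0.8, 10, -1, 40],
])

```text
time: 15.45
position: [475.4, 195.5, 87.3]
tcp_rot: [-0.0, -0.042, 0.999, 0.0]
wrist_force: [-3.3, -1.0, -12.0]
opening: 0.57
gripper_force: 30.0
```

Call:
servo_tool([
  [0, 0, 0, -0.1, 1, 0, 40],
  [0, 0, 0, -0.1, 2, 0, 40],
  [0, 0, 0, -0.2, 3, 0, 40],
  [0, 0, 0, -0.3, 4, 0, 40],
  [0, 0, 0, -0.3, 4, 0, 40],
  [0, 0, 0, -0.3, 4, 0, 40],
  [0, 0, 0, -0.3, 4, 0, 40],
  [0, 0, 0, -0.3, 4, 0, 40],
  [0, 0, 0, -0.3, 4, 0, 40],
  [0, 0, 0, -0.3, 4, 0, 40],
])

```text
time: 16.28
position: [475.2, 198.3, 87.3]
tcp_rot: [-0.0, -0.042, 0.999, -0.001]
wrist_force: [-5.7, -5.5, -9.9]
opening: 0.572
gripper_force: 30.0
```

Call:
servo_tool([
  [0, 0, 0, 0, 1, 0, 40],
  [0, 0, 0, 0, 2, 0, 40],
  [0, 0, 0, 0, 2, 0, 40],
  [0, 0, 0, 0, 2, 0, 40],
  [0, 0, 0, 0, 2, 0, 40],
  [0, 0, 0, 0, 2, 0, 40],
  [0, 0, 0, 0, 2, 0, 40],
  [0, 0, 0, 0, 2, 0, 40],
  [0, 0, 0, 0, 2, 0, 40],
  [0, 0, 0, 0, 2, 0, 40],
])

```text
time: 17.12
position: [475.2, 198.6, 87.2]
tcp_rot: [-0.0, -0.042, 0.999, -0.002]
wrist_force: [-5.8, -12.5, -9.4]
opening: 0.57
gripper_force: 30.0
```

Run:
```python
from h import *
im,d=grab('top');P=cloud('top',d);np.savez('top3',im=im,P=P)
v,u=np.mgrid[:420,:560];Z=P[...,2]
a=np.radians(4.5)
yr=-(P[...,0]-616.5)*np.sin(a)+(P[...,1]-18.5)*np.cos(a); xr=(P[...,0]-616.5)*np.cos(a)+(P[...,1]-18.5)*np.sin(a)
m=(abs(xr)<62)&(Z>68)&(Z<88)&(yr>50)&(yr<320)
print(m.sum(),np.percentile(yr[m],[1,5,50,95,99]).round(1))
m=(abs(xr)<60)&(Z>28)&(Z<42)&(yr>270); print(m.sum(),np.percentile(yr[m],[2,50,98]).round(1))
m=(Z>150)&(Z<250)&(abs(xr)<60)&(yr>130)&(yr<290)&(im[...,1]>im[...,0]*1.3);print('green',m.sum(),np.median(P[m],0) if m.any() else '')
```

```text
942 [100.5 102.8 134.7 276.7 280.2]
178 [290.4 443.3 683.3]
green 280 [593.16554307 204.02347824 177.3949265 ]
```

Caddy is home: it spans runner y ≈ 100–280, with 12 N against the stop. Now the pedal goes down along the reverse arc, keeping a slight push towards the stop.

Call:
servo_tool([
  [0, 0, 0, -3, -0.7, -3, 40],
  [0, 0, 0, -6, -1, -6.5, 40],
  [0, 0, 0, -9, -1.5, -10, 40],
  [0, 0, 0, -12, -2, -13.5, 40],
  [0, 0, 0, -14.5, -2, -17.5, 40],
  [0, 0, 0, -17, -2.5, -21, 40],
  [0, 0, 0, -19.5, -2.5, -25, 40],
  [0, 0, 0, -21.5, -2.5, -29, 40],
  [0, 0, 0, -23.5, -2.5, -33.5, 40],
  [0, 0, 0, -25, -2.5, -38, 40],
])

```text
time: 18.0
position: [451.6, 196.8, 51.7]
tcp_rot: [0.001, -0.042, 0.999, -0.002]
wrist_force: [-10.6, -14.7, 9.5]
opening: 0.566
gripper_force: 30.1
```

Call:
servo_tool([
  [0, 0, 0, 0, 0, -1, 40],
  [0, 0, 0, 0, 0, -2, 40],
  [0, 0, 0, 0, 0, -3, 40],
  [0, 0, 0, 0, 0, -3, 40],
  [0, 0, 0, 0, 0, -3, 40],
  [0, 0, 0, 0, 0, -3, 40],
  [0, 0, 0, 0, 0, -3, 40],
  [0, 0, 0, 0, 0, -3, 40],
  [0, 0, 0, 0, 0, -3, 40],
  [0, 0, 0, 0, 0, -3, 40],
])

```text
time: 18.83
position: [450.7, 196.7, 48.4]
tcp_rot: [-0.0, -0.042, 0.999, -0.002]
wrist_force: [-12.5, -14.3, 10.6]
opening: 0.569
gripper_force: 30.1
```

Call:
servo_tool([
  [0, 0, 0, 0.5, -1, 0, 40],
  [0, 0, 0, 0.5, -1.5, 0, 87],
  [0, 0, 0, 0.5, -1.5, 0, 87],
  [0, 0, 0, 0.5, -1.5, 0, 87],
  [0, 0, 0, 0.5, -1.5, 0, 87],
  [0, 0, 0, 0.5, -1.5, 5, 87],
  [0, 0, 0, 0.5, -1.5, 15, 87],
  [0, 0, 0, 0.5, -1.5, 30, 87],
  [0, 0, 0, 0.5, -1.5, 45, 0],
  [0, 0, 0, 0.5, -1.5, 60, 0],
])

```text
time: 19.67
position: [451.2, 197.5, 107.8]
tcp_rot: [0.001, -0.042, 0.999, 0.0]
wrist_force: [-0.2, -0.2, -0.5]
opening: 0.912
gripper_force: 0.0
```

Call:
servo_tool([
  [0, 0, 0, 0, 0, 0, 0],
  [0, 0, 0, 0, 0, 0, 0],
  [0, 0, 0, 0, 0, 0, 0],
  [0, 0, 0, 0, 0, 0, 0],
  [0, 0, 0, 0, 0, 0, 0],
  [0, 0, 0, 0, 0, 0, 0],
  [0, 0, 0, 0, 0, 0, 0],
  [0, 0, 0, 0, 0, 0, 0],
  [0, 0, 0, 0, 0, 0, 0],
  [0, 0, 0, 0, 0, 0, 0],
])

```text
time: 20.5
position: [450.6, 197.2, 105.9]
tcp_rot: [-0.0, -0.042, 0.999, -0.0]
wrist_force: [-0.3, 0.6, -0.1]
opening: 0.171
gripper_force: 0.0
```

Call:
servo_tool([
  [0, 0, 0, 2, 0, -8, 0],
  [0, 0, 0, 2, 0, -16, 0],
  [0, 0, 0, 2, 0, -22, 0],
  [0, 0, 0, 2, 0, -27, 0],
  [0, 0, 0, 2, 0, -31, 0],
  [0, 0, 0, 2, 0, -33, 0],
  [0, 0, 0, 2, 0, -34, 0],
  [0, 0, 0, 2, 0, -35, 0],
  [0, 0, 0, 2, 0, -35, 0],
  [0, 0, 0, 2, 0, -35, 0],
])

```text
time: 21.33
position: [452.0, 197.3, 73.2]
tcp_rot: [-0.001, -0.042, 0.999, -0.0]
wrist_force: [-12.5, -4.3, 25.7]
opening: 0.001
gripper_force: 12.4
```

Pressed with 26 N, the toe top is at z ≈ 62, so the pedal is fully down. I'll retreat and check.

Call:
servo_tool([
  [0, 0, 0, 0, 0, 10, 0],
  [0, 0, 0, 0, 0, 40, 0],
  [0, 0, 0, 0, 0, 75, 0],
  [0, 0, 0, 0, 0, 110, 0],
  [0, 0, 0, -10, 30, 135, 0],
  [0, 0, 0, -20, 65, 150, 0],
  [0, 0, 0, -30, 103, 150, 0],
  [0, 0, 0, -40, 140, 150, 0],
  [0, 0, 0, -50, 177, 150, 0],
  [0, 0, 0, -60, 210, 150, 0],
])

```text
time: 22.17
position: [391.8, 409.4, 221.0]
tcp_rot: [0.0, -0.042, 0.999, 0.0]
wrist_force: [-0.2, 0.6, 0.1]
opening: 0.004
gripper_force: 0.0
```

Call:
servo_tool([
  [0, 0, 0, -20, 35, 0, 0],
  [0, 0, 0, -40, 70, 0, 0],
  [0, 0, 0, -60, 105, 0, 0],
  [0, 0, 0, -80, 135, 0, 0],
  [0, 0, 0, -100, 150, 0, 0],
  [0, 0, 0, -100, 150, 0, 0],
  [0, 0, 0, -100, 150, 0, 0],
  [0, 0, 0, -100, 150, 0, 0],
  [0, 0, 0, -100, 150, 0, 0],
  [0, 0, 0, -100, 150, 0, 0],
])

```text
time: 23.0
position: [293.8, 556.4, 221.1]
tcp_rot: [0.0, -0.041, 0.999, -0.0]
wrist_force: [0.8, -0.9, 0.0]
opening: 0.006
gripper_force: 0.0
```

Run:
```python
from h import *
s=status.get_state();print(s['time'],s['position'])
im,d=grab('top');P=cloud('top',d);im2,d2=grab('side');P2=cloud('side',d2)
v,u=np.mgrid[:420,:560];a=np.radians(4.5)
for n,I,p in(('top',im,P),('side',im2,P2)):
    hsv=cv2.cvtColor(I,cv2.COLOR_RGB2HSV).astype(int)
    yr=-(p[...,0]-616.5)*np.sin(a)+(p[...,1]-18.5)*np.cos(a); xr=(p[...,0]-616.5)*np.cos(a)+(p[...,1]-18.5)*np.sin(a);Z=p[...,2]
    m=(hsv[...,1]>150)&((hsv[...,0]<8)|(hsv[...,0]>172))&(abs(yr-187)<50)&(xr<-80)&(xr>-170)&(Z<130)
    print(n,'pedal',m.sum(),np.percentile(xr[m],[2,50,98]).round(1),np.percentile(Z[m],[2,50,98]).round(1),np.median(yr[m]).round(1),'slope',np.degrees(np.arctan(np.polyfit(xr[m],Z[m],1)[0])).round(1))
    m=(abs(xr)<62)&(Z>68)&(Z<88)&(yr>50)&(yr<320);print('caddy',np.percentile(yr[m],[1,99]).round(1))
c=np.hstack([cv2.resize(im[90:340,90:480],(468,300)),cv2.resize(im2[60:390,110:440],(300,300))]);cv2.imwrite('pics/m5.png',c[:,:,::-1])
```

```text
23.0 [293.78668029 556.38058912 221.05472251]
top pedal 355 [-154.1 -125.   -97. ] [47.6 57.7 66.6] 192.4 slope -13.4
caddy [100.8 280.1]
side pedal 27 [-153.3 -109.5  -96.6] [51.6 56.4 67.3] 187.7 slope -12.4
caddy [ 97.8 279.6]
```

View pics/m5.png

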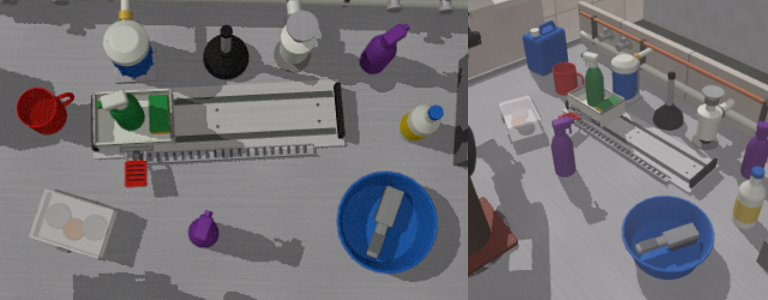

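The caddy stands against the filter-end stop with the spray upright. The pedal profile matches the starting locked one, and the brush is in the basin. Nothing else has moved.

```bash
python3 -c "
from rig import ticket
print(ticket.finish_job())"
```

```text
the job is handed in; nothing more can be done
None
```

The job is done and handed in after about 23 s on the robot's clock: the brush is in the blue basin, and the caddy is home against the filter-end stop with the pedal locked down. The spray bottle is still upright, and the final pictures show the basin, plunger, mug and cleaner bottle where they were.

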